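# Refit the shaft collar of a seam rotator

### The arm

A 6-joint arm with a two-finger parallel gripper is mounted at the origin on the work surface. World frame = base frame: x ahead of the robot, y to its left, z up, the work surface at z = 0. Lengths are in m, angles in rad, forces in N, time in s.
With the tool pointing down it reaches from about 0.425 to 0.95 m from the base axis. Payload 3.5 kg.
Tool frame: the origin (TCP) lies on the centre line of the jaws, within the pads' length; the fingertips stand 11 mm ahead of it and the grasp point (between the pads) lies 8 mm behind it; z points along the fingers, y is the line along which they close (so a half turn about z gives the same grasp; the last joint's range is limited). The gripper opens to 85 mm and grips with 20 to 120 N. Pads are 22 mm wide; open, the fingers measure 114 mm over their backs; the gripper's body (76 mm by 85 mm) begins 54 mm behind the grasp point. The pads swing forward as they close: fully open they stand 13 mm farther back than shut.
Start: joints at [1.011, 0.286, 1.577, -0, 1.279, -0.15], TCP at [0.269, 0.619, 0.242] pointing down, gripper open.
Joint ranges: [-2.77, 2.77], [-0.9, 2.22], [0.21, 2.48], [-1.53, 4.67], [0.24, 2.81], [-2.84, 2.84]. Speed limits (rad/s): [2.79, 2.79, 3.14, 3.14, 3.14, 3.14].

### API

Orientations are given as a unit quaternion [x, y, z, w].
In Python, from plant import ctrl gives the robot as it stands.
- The arm moves only by the tool step_arm, never from a script. Its argument "motion" is a list of rows, each an object with "offset": the shift along the tool's x, y, z in m, a list of three; "twist": the turn about the tool's z in degrees. A call has 1 to 12 rows; each row is the pose to reach, as a shift and turn from the pose commanded when the call began, along the tool's axes at that moment; what a row does not reach only later rows make up. A row lasts 1/10 s, in which the tool goes at most 50 mm and 8.59 degrees, less where a joint would pass 70% of its speed; a pose out of reach is approached as far as the arm can. A call with a gripper value outside its range is refused whole. "gripper" is the finger opening in m, from 0 to 0.0854, set as the call begins (left out, the last holds). The fingers move at their own pace and stop on an object; "grip_force" is the grip in N (left out, the last holds). Time passes only in rows, so rows that repeat a pose let the fingers close. It gives the time, the measured TCP pose, the force, the opening and the grip force at its end, in the units of the state.
- ctrl.get_state(): the state, without advancing time (a new reading comes with each control period).
- ctrl.read_camera(name): name is "scene" or "top" or "wrist"; returns the picture (480x640x3 uint8, blue, green, red); there is no depth.
- ctrl.calibration(name): a dict with "fx", "fy", "cx", "cy" (pixels), "cam_to_world" (4x4, takes a point from camera to world coordinates). Camera axes: x right, y up, looking along -z (the intrinsics and any distortion apply to the point x, -y, -z); pixel columns grow to the right and rows downward; lengths in m; the calibration is good to about 2 mm. A picture is of the moment at which its call begins: read the wrist's pose just before it. calibration takes no time and is no camera call; for the wrist camera it gives the pose at the moment of the call.
- ctrl.sign_off(): hands the job in; it is judged then, once.
The state is a dict: "time": time; "qpos": joint angles; "dq": joint speeds; "joint_efforts": joint torques, N m; "eef_pos": TCP position; "tcp_rot": TCP orientation; "contact_force": force on the tool from outside, world axes, zero at the start; "wrist_torque": the same for the moment, N m; "opening": opening from 0.0 (shut) to 1.0 (fully open); "finger_force": force on a finger pad.
Only numpy, scipy, OpenCV 4.12 (cv2) and the standard library are available. Lean on these libraries where they do the work, as an engineer would, in place of code of your own. Each camera call takes 0.05 s, during which the arm holds its last target. There are 200 camera calls.

### The job

The shaft collar of the soldering rotator is loose. Push the collar up against the bearing next to the chuck with the tin cylinder, turn it until its thumb screw faces the flat milled on the shaft, and screw the thumb screw down on the flat, firmly hand-tight (about 0.2 N m), so that it bears squarely there and the collar stays put. Never drive the screw hard into the round of the shaft or overtighten it, and leave the other things on the bench where they are.

Things in the scene. Friction and masses are not known exactly. Their poses are not given: they have to be found in the camera images.
- shaft: Level steel shaft, 25 mm diameter, axis 128 mm above the bench, held still by its gearbox. Origin: on its axis in the plane of the bearing face where the collar belongs. x: along the shaft from that bearing towards the collar, z: up, y: level, away from the robot. Bare for 140 mm between two bearings. A flat, 2 mm deep, 14 mm wide, runs along the bare length, visible on both sides of the collar.
- bearing_face (a point): Centre (on the axis) of the inner face of the bearing next to the chuck with the bright tin cylinder (89 mm diameter, out to 216 mm beyond this face); the collar belongs against it. Bearing housings: 35 mm radius about the axis. No pose here gives the flat of the shaft: it faces up, within 0.4 rad of straight up on the side away from the robot or 0.2 rad on the robot's side, each time differently.
- collar_mid (a point): Middle of the loose collar, on the shaft axis; ring of 50 mm outside diameter, 22 mm long: this point is 11 mm from the bearing face when they touch, 26 to 56 mm at the start. It slides along the shaft (3 N) and turns about it (0.15 N m), staying where it is left. x: as the shaft's x; z: from the axis towards the thumb screw, at the start leaning 0.63 to 0.75 rad from up, away from the robot.
- thumbscrew: Thumb screw standing radially out of the collar: round black fluted knob, 32 mm diameter, 24 mm high, on a 12 mm stem. Origin: middle of the knob; z: outward along the screw; the frame turns with it. Clockwise, looking from outside at the knob, drives it in 1.9 mm a radian (steep thread). Knob to shaft axis: 61.7 to 62 mm at the start, 61.2 on meeting the round, 59.2 on the flat, 58.6 tight there.
- screw_point (a point): Middle of the screw's flat 9 mm nylon-padded point, in the collar, 48.7 mm below the knob's middle. The locking thread drags 0.08 N m either way; once the point bears, torque grows 0.1 to 0.15 N m a radian, each 0.01 N m is 5 N on the point. Some 40 N stay when let go. 70 N on the round crush the pad, 150 N anywhere spoil it. Each 0.1 rad off the flat's middle it stops 0.4 mm (0.2 rad) higher.

How it is judged:
At the end, for the whole second after the job is handed in: the collar within 2 mm of the bearing, the thumb screw squarely on the flat (knob middle less than 58.9 mm from the shaft axis, which it reaches only there) and still bearing on it with more than 30 N, at rest and let go (x of collar_mid in the frame of shaft below 0.013 m and distance between thumbscrew and collar_mid below 0.0589 m and contact force between thumbscrew and shaft above 30 N and linear speed of thumbscrew below 0.01 m/s); the robot touches nothing.
It fails at once if the screw driven hard (over 70 N) against the shaft while it does not lie on the flat (contact force between thumbscrew and shaft above 70 N and distance between thumbscrew and collar_mid above 0.0594 m).
It fails at once if the screw overtightened (over 150 N on its point) (contact force between thumbscrew and shaft above 150 N).
It fails at once if another thing on the bench moved by more than 30 mm (distance of any of tin_tall, tin_low, spare_collar, spanner, flux_brush, solder_reel, flux_bottle, mug from where it was at the start of the episode above 0.03 m).
It also fails if it takes over 72 s, if anything falls off the work surface, if the arm or the gripper's body presses on something with over 40 N, if the wrist force passes 120 N, or if a joint passes its speed limit or range.

## Working session

There is one attempt and no reset: what is moved stays moved. The work goes in short steps, Python scripts to look and compute and a tool call to move; the robot and the scene stay as the last step left them, time stands still between calls to the robot, and variables do not carry over. Pictures are saved under pics/ and viewed, at most 10 in all, crops included, and the job is handed in when it is done.

Besides the shell and the picture viewer there is one more tool, called as name([rows], argument=value, ...), one row to a line, values as JSON. step_arm: Moves the arm, as the interface text tells. Its arguments: {"type":"object","properties":{"motion":{"type":"array"},"gripper":{"type":"number"},"grip_force":{"type":"number"}},"required":["motion"]}

```bash
mkdir -p pics; ls; python3 - <<'E'
from plant import ctrl
import cv2,json
for n in ("scene","top"):
    cv2.imwrite(f"pics/{n}0.png",ctrl.read_camera(n)); print(n,ctrl.calibration(n))
print(ctrl.get_state())
E
```

```text
pics
scene {'fx': 483.8876219824763, 'fy': 483.8876219824763, 'cx': 328.13001511212815, 'cy': 243.0222791721596, 'cam_to_world': array([[ 0.02939665, -0.83427043,  0.55057124,  0.9043048 ],
       [ 0.99953967,  0.02040083, -0.02245541,  0.05219909],
       [ 0.00750178,  0.55097791,  0.83448611,  0.74380994],
       [ 0.        ,  0.        ,  0.        ,  1.        ]])}
top {'fx': 458.9022790707231, 'fy': 458.9022790707231, 'cx': 315.7792958904618, 'cy': 236.0138654522562, 'cam_to_world': array([[-0.02290459,  0.98478188, -0.17227894,  0.41091507],
       [-0.99889738, -0.01547918,  0.04432181,  0.08419818],
       [ 0.04098058,  0.17310416,  0.98405058,  0.82769742],
       [ 0.        ,  0.        ,  0.        ,  1.        ]])}
{'time': 0.1, 'qpos': array([ 1.01098934e+00,  2.87120349e-01,  1.57804412e+00, -1.06730012e-05,
        1.27859688e+00, -1.50020609e-01]), 'dq': array([-0.00143259, -0.00024527, -0.00295821, -0.00085779, -0.00080259,
       -0.00038029]), 'joint_efforts': array([ 1.02012116e-03, -4.07301843e+01, -2.93695486e+01, -1.12007274e-04,
        3.44997410e-03, -1.32884114e-06]), 'eef_pos': array([0.26860796, 0.61862627, 0.2410493 ]), 'tcp_rot': array([ 2.03460954e-01,  9.79082461e-01, -1.01854192e-03, -3.72030673e-04]), 'contact_force': array([0.25953914, 0.58547436, 0.03336508]), 'wrist_torque': array([-0.04250702,  0.02270369, -0.01910568]), 'finger_force': 0.0, 'opening': 1.0012486006543253}
```

View pics/scene0.png

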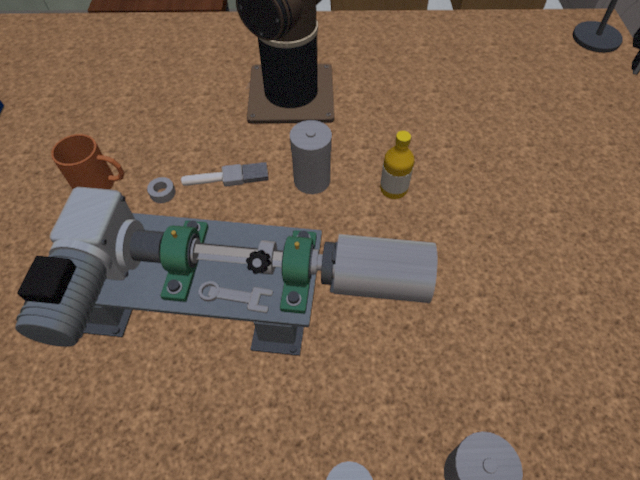

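View pics/top0.png

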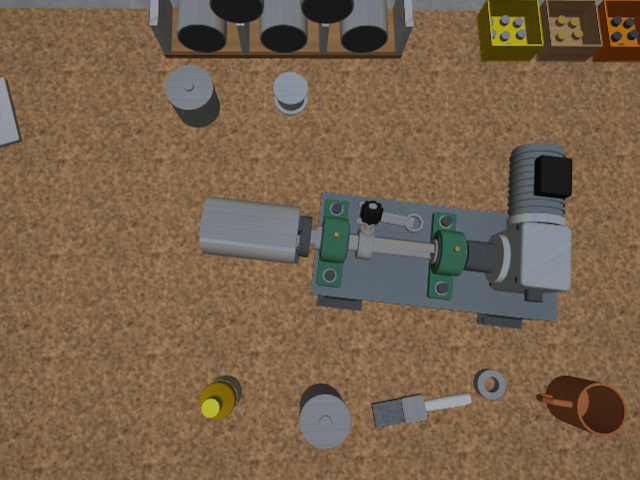

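The collar with its black knob sits at about (370,225) in the top view. The chuck-side bearing is to its left at x≈348 and the far bearing starts at x≈434. The knob leans towards image-up, which is away from the robot. I'll locate these points roughly, then take a wrist view.

```bash
cat > h.py <<'E'
from plant import ctrl
import numpy as np, cv2
from scipy.spatial.transform import Rotation as R
def ray(c,u,v):
    M=c["cam_to_world"]; d=M[:3,:3]@np.array([(u-c["cx"])/c["fx"],-(v-c["cy"])/c["fy"],-1.0]); return M[:3,3],d
def atz(c,u,v,z):
    o,d=ray(c,u,v); return o+d*(z-o[2])/d[2]
def proj(c,p):
    M=c["cam_to_world"]; q=M[:3,:3].T@(np.asarray(p)-M[:3,3]); return c["cx"]-c["fx"]*q[0]/q[2], c["cy"]+c["fy"]*q[1]/q[2]
def crop(im,x0,y0,w,h,k,f): cv2.imwrite(f,cv2.resize(im[y0:y0+h,x0:x0+w],None,fx=k,fy=k,interpolation=cv2.INTER_CUBIC))
def toffs(dp): # world shift -> tool axes
    return R.from_quat(ctrl.get_state()["tcp_rot"]).inv().apply(dp)
E
python3 - <<'E'
from h import *
t=ctrl.calibration("top")
for n,u,v,z in [("b1",349,241,.14),("b2",434,249,.14),("knob",372,212,.175)]: print(n,atz(t,u,v,z))
w=ctrl.calibration("wrist"); print(w); s=ctrl.get_state(); 
T=np.linalg.inv(np.block([[R.from_quat(s["tcp_rot"]).as_matrix(),s["eef_pos"][:,None]],[np.zeros((1,3)),1]]))@w["cam_to_world"]; print("cam in tool",T.round(3))
E
```

```text
b1 [0.52279817 0.00271713 0.14      ]
b2 [ 0.50827225 -0.12752218  0.14      ]
knob [ 0.55963043 -0.02851856  0.175     ]
{'fx': 352.8891806023698, 'fy': 352.8891806023698, 'cx': 316.3531073072876, 'cy': 244.4562220518021, 'cam_to_world': array([[ 3.99439412e-01, -8.79318906e-01, -2.59319142e-01,
         2.02620589e-01],
       [ 9.16759148e-01,  3.82846518e-01,  1.13935106e-01,
         6.48293723e-01],
       [-9.05862384e-04, -2.83243368e-01,  9.59047639e-01,
         3.72218682e-01],
       [ 0.00000000e+00,  0.00000000e+00,  0.00000000e+00,
         1.00000000e+00]])}
cam in tool [[-0.001  0.959  0.284  0.072]
 [ 1.     0.001 -0.001  0.001]
 [-0.001  0.284 -0.959 -0.131]
 [ 0.     0.     0.     1.   ]]
```

step_arm([
  {"offset": [-0.548, -0.469, 0.017], "twist": -17},
  {"offset": [-0.548, -0.469, 0.017], "twist": -17},
  {"offset": [-0.548, -0.469, 0.017], "twist": -17},
  {"offset": [-0.548, -0.469, 0.017], "twist": -17},
  {"offset": [-0.548, -0.469, 0.017], "twist": -17},
  {"offset": [-0.548, -0.469, 0.017], "twist": -17},
  {"offset": [-0.548, -0.469, 0.017], "twist": -17},
  {"offset": [-0.548, -0.469, 0.017], "twist": -17},
  {"offset": [-0.548, -0.469, 0.017], "twist": -17},
  {"offset": [-0.548, -0.469, 0.017], "twist": -17},
  {"offset": [-0.548, -0.469, 0.017], "twist": -17},
  {"offset": [-0.548, -0.469, 0.017], "twist": -17},
])

```text
time: 1.3
eef_pos: [0.5317, 0.0778, 0.2278]
tcp_rot: [0.057, 0.998, 0.0, -0.0]
contact_force: [0.1, 0.3, 0.1]
opening: 1.0
finger_force: 0.0
```

```bash
python3 - <<'E'
from h import *
s=ctrl.get_state(); print(s["eef_pos"],s["qpos"],s["tcp_rot"]); print(toffs(np.array([.585,-.03,.225])-s["eef_pos"]))
E
```

```text
[0.53172614 0.07782197 0.22784853] [-4.36262617e-02 -5.03181797e-03  1.92862930e+00  1.68985724e-04
  1.21827092e+00 -1.50117229e+00] [ 5.66240296e-02  9.98395560e-01  7.74939434e-05 -1.38896515e-04]
[-0.06512409 -0.10110747  0.00281584]
```

step_arm([
  {"offset": [-0.065, -0.101, 0.003], "twist": 0},
  {"offset": [-0.065, -0.101, 0.003], "twist": 0},
  {"offset": [-0.065, -0.101, 0.003], "twist": 0},
  {"offset": [-0.065, -0.101, 0.003], "twist": 0},
  {"offset": [-0.065, -0.101, 0.003], "twist": 0},
])

```text
time: 1.8
eef_pos: [0.5841, -0.0273, 0.2245]
tcp_rot: [0.057, 0.998, 0.0, -0.001]
contact_force: [0.7, 0.3, 0.8]
opening: 1.0
finger_force: 0.0
```

```bash
python3 - <<'E'
from h import *
c=ctrl.calibration("wrist"); im=ctrl.read_camera("wrist"); np.save("w1.npy",c["cam_to_world"]); cv2.imwrite("pics/w1.png",im)
s=ctrl.get_state(); print(s["eef_pos"],s["tcp_rot"],c["cam_to_world"][:3,3])
E
```

```text
[ 0.58398786 -0.0266134   0.22472822] [ 5.60669159e-02  9.98426710e-01  4.16647307e-04 -6.57096187e-04] [ 0.5127162  -0.01852361  0.35580386]
```

View pics/w1.png

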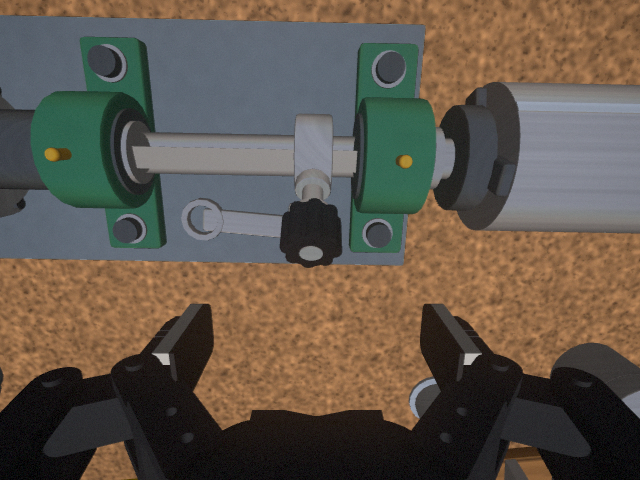

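The wrist view shows the shaft as a band at rows ~133–175. The brighter flat lies in its lower part, the knob is at (311,235), and the bearing face is at x≈357. I'll enlarge the shaft.

```bash
python3 - <<'E'
from h import *
im=cv2.imread("pics/w1.png"); crop(im,125,110,245,160,3,"pics/w1c.png")
g=im.astype(int).mean(2)
for u in (200,240,280): print(u,[int(v) for v in g[126:184,u-3:u+4].mean(1)])
print([int(v) for v in g[155:165,335:375].mean(0)])
E
```

```text
200 [106, 106, 105, 106, 106, 105, 104, 74, 80, 95, 106, 115, 122, 131, 134, 136, 137, 139, 141, 140, 139, 130, 139, 140, 139, 139, 140, 140, 139, 138, 139, 139, 140, 139, 140, 138, 139, 140, 139, 139, 139, 139, 138, 135, 125, 118, 106, 89, 85, 107, 107, 106, 107, 106, 106, 106, 107, 108]
240 [107, 107, 107, 106, 107, 108, 110, 106, 71, 84, 99, 109, 119, 127, 135, 136, 136, 138, 142, 141, 140, 139, 136, 140, 142, 141, 141, 142, 141, 141, 141, 141, 141, 141, 141, 141, 141, 140, 140, 141, 141, 139, 140, 140, 134, 126, 117, 102, 87, 94, 107, 108, 107, 108, 107, 108, 107, 109]
280 [108, 107, 106, 107, 106, 106, 106, 106, 97, 75, 90, 101, 114, 122, 131, 136, 138, 139, 143, 145, 143, 141, 142, 138, 141, 143, 143, 142, 143, 143, 141, 141, 142, 141, 142, 143, 142, 141, 142, 141, 141, 142, 141, 141, 140, 134, 125, 116, 100, 84, 102, 108, 109, 108, 108, 108, 108, 106]
[142, 142, 142, 142, 143, 143, 141, 142, 142, 142, 142, 142, 142, 142, 142, 141, 142, 142, 142, 142, 140, 116, 41, 39, 46, 69, 72, 70, 55, 40, 46, 56, 79, 80, 80, 79, 79, 79, 79, 78]
```

View pics/w1c.png

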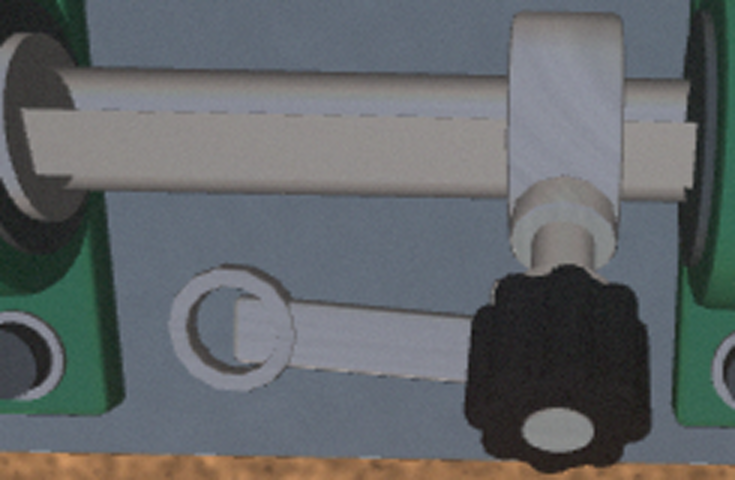

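```bash
cat > fit.py <<'E'
from h import *
from scipy.optimize import least_squares
c=ctrl.calibration("wrist"); c["cam_to_world"]=np.load("w1.npy"); r=.0125
cam=c["cam_to_world"][:3,3]
# rows: (col, top edge, flat upper, flat lower, bottom edge)
D=[(200,133.0,147.0,169.5,174.3),(240,133.8,148.0,170.2,175.0),(280,134.6,149.0,170.7,175.6)]
def model(p):
    x0,yaw,h,phi=p
    xs=np.array([-np.sin(yaw),-np.cos(yaw),0]); ys=np.array([np.cos(yaw),-np.sin(yaw),0]); zs=np.array([0,0,1.])
    o=np.array([x0,0,h])
    q=np.array([ys@(cam-o),cam[2]-h]); L=np.hypot(*q); a=np.arctan2(q[0],q[1]); b=np.arccos(r/L)
    return o,xs,ys,zs,[a-b,phi-.594,phi+.594,a+b]
def res(p):
    o,xs,ys,zs,A=model(p); e=[]
    for k,a in enumerate(A):
        P=o+r*(np.sin(a)*ys+np.cos(a)*zs); u1,v1=proj(c,P); u2,v2=proj(c,P+.1*xs)
        for d in D: e.append(v1+(v2-v1)*(d[0]-u1)/(u2-u1)-d[k+1])
    return np.append(e,(p[2]-.128)/.001)
def pt(o,d,po,pd): # closest param on line po+s*pd to ray
    n=np.cross(d,np.cross(d,pd)); return (o-po)@n/(pd@n)
if __name__=="__main__":
    f=least_squares(res,[.515,.11,.128,.1]); print(f.x,f.fun.round(2)); o,xs,ys,zs,A=model(f.x)
    P=o+.0104*(np.sin(f.x[3])*ys+np.cos(f.x[3])*zs)
    s=pt(*ray(c,356.5,160),P,xs); B=o+s*xs; print("bearing",B)
    g=least_squares(lambda q: np.array(proj(c,o+q[0]*xs+.0738*(np.sin(q[1])*ys+np.cos(q[1])*zs)))-[311,253.3],[.03,.7]); print("collar s from bearing, lean",g.x[0]-s,g.x[1])
    K=o+g.x[0]*xs+.0618*(np.sin(g.x[1])*ys+np.cos(g.x[1])*zs); print("knob",K, "xs",xs,"ys",ys)
E
python3 fit.py
```

```text
[0.52453261 0.13334254 0.12783553 0.23145471] [-0.11 -0.12 -0.14 -0.1  -0.33 -0.55  0.4   0.46  0.71 -0.14 -0.09  0.06
 -0.16]
bearing [0.52517063 0.0047564  0.12783553]
collar s from bearing, lean 0.026114185175225235 0.662229502655242
knob [ 0.55936086 -0.0261779   0.17657245] xs [-0.13294775 -0.99112305  0.        ] ys [ 0.99112305 -0.13294775  0.        ]
```

The fit puts the flat at about +0.24 rad, leaning away from the robot. The knob leans 0.66 rad and the collar is about 15 mm short of the bearing. I'll grasp the knob with the jaws along the shaft.

step_arm([
  {"offset": [0.023, -0.002, 0.0], "twist": 1.2},
  {"offset": [0.023, -0.002, 0.0], "twist": 1.2},
  {"offset": [0.023, -0.002, 0.02], "twist": 1.2},
  {"offset": [0.023, -0.002, 0.035], "twist": 1.2},
  {"offset": [0.023, -0.002, 0.05], "twist": 1.2},
  {"offset": [0.023, -0.002, 0.05], "twist": 1.2},
  {"offset": [0.023, -0.002, 0.05], "twist": 1.2},
])

```text
time: 2.55
eef_pos: [0.5615, -0.027, 0.1746]
tcp_rot: [0.067, 0.998, 0.0, -0.001]
contact_force: [0.0, 0.4, 0.6]
opening: 0.997
finger_force: 0.0
```

step_arm([
  {"offset": [0, 0, 0], "twist": 0},
  {"offset": [0, 0, 0], "twist": 0},
  {"offset": [0, 0, 0], "twist": 0},
  {"offset": [0, 0, 0], "twist": 0},
  {"offset": [0, 0, 0], "twist": 0},
  {"offset": [0, 0, 0], "twist": 0},
  {"offset": [0, 0, 0], "twist": 0},
  {"offset": [0, 0, 0], "twist": 0},
], gripper=0.02, grip_force=20)

```text
time: 3.35
eef_pos: [0.5619, -0.0275, 0.1758]
tcp_rot: [0.067, 0.998, -0.0, 0.0]
contact_force: [-1.0, -0.6, 2.8]
opening: 0.362
finger_force: 22.8
```

```bash
python3 - <<'E'
from h import *
im=ctrl.read_camera("wrist"); cv2.imwrite("pics/w2.png",im)
s=ctrl.get_state(); print(s["eef_pos"],s["contact_force"],s["wrist_torque"],s["qpos"])
E
```

```text
[ 0.56193597 -0.02750249  0.17576315] [ 0.06485735 -1.85406948  3.92296492] [-0.08550545  0.07796261 -0.04347368] [-2.29100878e-01  1.04712307e-01  1.91459128e+00 -3.12663863e-04
  1.12123304e+00 -1.66569057e+00]
```

View pics/w2.png

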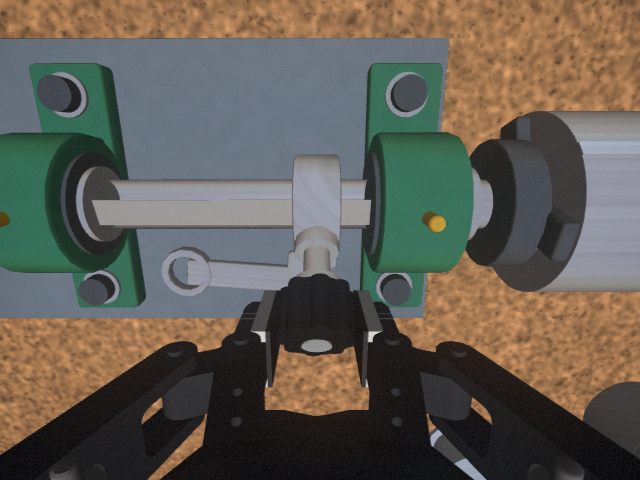

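The jaws hold the knob on both sides, and the collar spans columns 293–340. I'll slide it towards the bearing at column ≈370.

step_arm([
  {"offset": [0, 0.003, 0], "twist": 0},
  {"offset": [0, 0.006, 0], "twist": 0},
  {"offset": [0, 0.009, 0], "twist": 0},
  {"offset": [0, 0.012, 0], "twist": 0},
  {"offset": [0, 0.0135, 0], "twist": 0},
  {"offset": [0, 0.0135, 0], "twist": 0},
])

```text
time: 4.0
eef_pos: [0.5639, -0.0135, 0.1757]
tcp_rot: [0.067, 0.998, 0.0, 0.001]
contact_force: [0.4, -0.8, 5.3]
opening: 0.363
finger_force: 23.1
```

step_arm([
  {"offset": [0, 0.001, 0], "twist": 0},
  {"offset": [0, 0.002, 0], "twist": 0},
  {"offset": [0, 0.002, 0], "twist": 0},
])

```text
time: 4.3
eef_pos: [0.5641, -0.0118, 0.1756]
tcp_rot: [0.067, 0.998, -0.0, 0.001]
contact_force: [1.4, -2.1, 5.7]
opening: 0.366
finger_force: 23.1
```

step_arm([
  {"offset": [0, 0.001, 0], "twist": 0},
  {"offset": [0, 0.0015, 0], "twist": 0},
  {"offset": [0, 0.0015, 0], "twist": 0},
])

```text
time: 4.6
eef_pos: [0.5643, -0.0106, 0.1756]
tcp_rot: [0.067, 0.998, -0.0, 0.001]
contact_force: [0.1, -2.5, 5.5]
opening: 0.362
finger_force: 23.1
```

```bash
python3 - <<'E'
from h import *
im=ctrl.read_camera("wrist"); crop(im,280,140,160,120,5,"pics/w3.png")
E
```

```text
(no output)
```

View pics/w3.png

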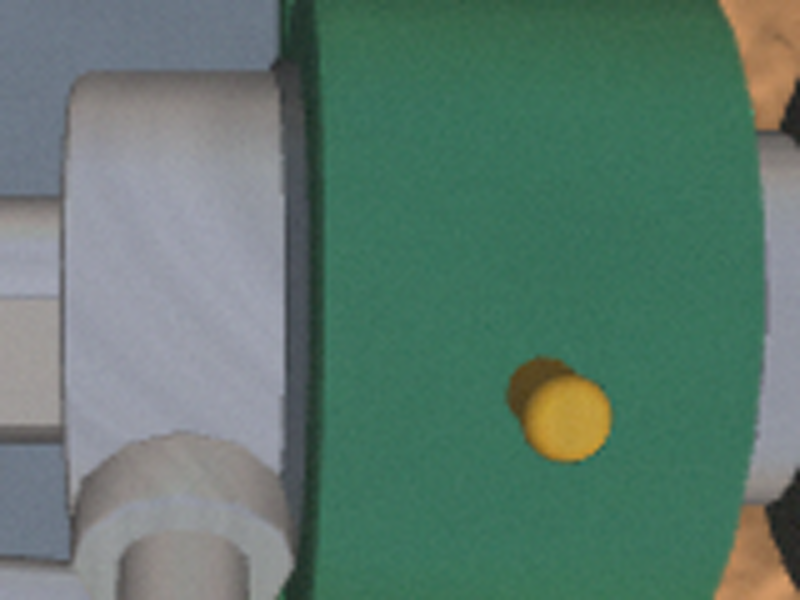

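The collar's right edge (crop column 285) is almost on the dark bearing ring. I'll push until it stops.

step_arm([
  {"offset": [0, 0.001, 0], "twist": 0},
  {"offset": [0, 0.0015, 0], "twist": 0},
  {"offset": [0, 0.0015, 0], "twist": 0},
])

```text
time: 4.95
eef_pos: [0.5643, -0.0105, 0.1756]
tcp_rot: [0.067, 0.998, -0.002, 0.0]
contact_force: [-0.8, -6.9, 5.3]
opening: 0.366
finger_force: 23.1
```

step_arm([
  {"offset": [0, 0.001, 0], "twist": 0},
  {"offset": [0, 0.0015, 0], "twist": 0},
  {"offset": [0, 0.0015, 0], "twist": 0},
])

```text
time: 5.25
eef_pos: [0.5644, -0.0103, 0.1756]
tcp_rot: [0.066, 0.998, -0.003, 0.0]
contact_force: [-1.1, -10.7, 5.5]
opening: 0.369
finger_force: 23.2
```

step_arm([
  {"offset": [0, -0.0015, 0], "twist": 0},
  {"offset": [0.0037, -0.0015, -0.0027], "twist": 0},
  {"offset": [0.0073, -0.0015, -0.0049], "twist": 0},
  {"offset": [0.0112, -0.0015, -0.007], "twist": 0},
  {"offset": [0.0151, -0.0015, -0.0087], "twist": 0},
  {"offset": [0.0192, -0.0015, -0.0101], "twist": 0},
  {"offset": [0.0233, -0.0015, -0.0113], "twist": 0},
  {"offset": [0.0233, -0.0015, -0.0113], "twist": 0},
  {"offset": [0.0233, -0.0015, -0.0113], "twist": 0},
])

```text
time: 6.15
eef_pos: [0.5418, -0.0074, 0.1861]
tcp_rot: [0.067, 0.998, -0.002, 0.002]
contact_force: [2.6, -7.3, 0.8]
opening: 0.366
finger_force: 22.3
```

```bash
python3 - <<'E'
from h import *
np.save("w4.npy",ctrl.calibration("wrist")["cam_to_world"]); im=ctrl.read_camera("wrist"); cv2.imwrite("pics/w4.png",im); crop(im,150,140,266,200,3,"pics/w4c.png")
s=ctrl.get_state(); print(s["eef_pos"],s["contact_force"],s["wrist_torque"])
E
```

```text
[ 0.54173955 -0.00741572  0.18612223] [ 2.33025961 -6.96695904  0.86586178] [-1.20441103 -0.62121399 -0.01621176]
```

View pics/w4c.png

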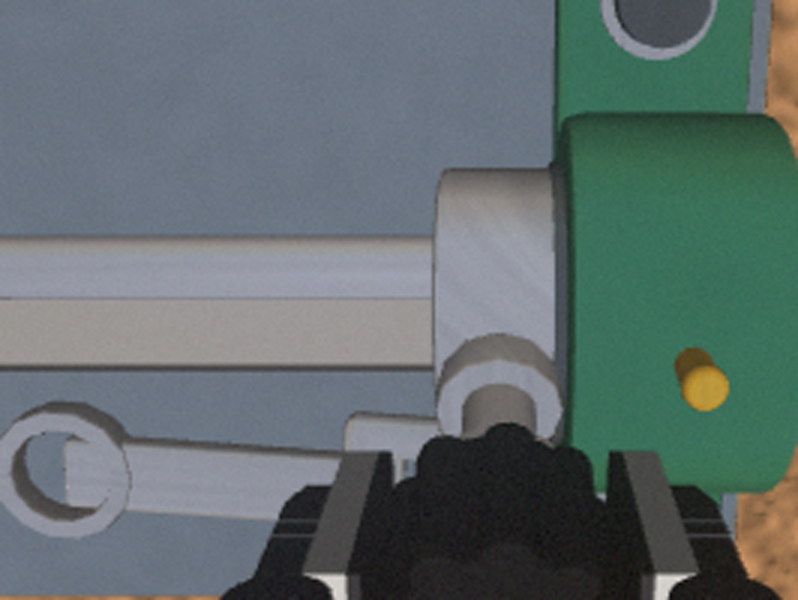

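The stem boss is at crop (500,392). The flat's upper edge is at crop row 298, and the shaft edges are at rows 236 and 370. I'll cross-check lean against flat in this view.

```bash
python3 - <<'E'
import fit; from fit import *
f=least_squares(res,[.515,.11,.128,.1]); o,xs,ys,zs,A=model(f.x)
e=lambda q,uv,th=None: np.array(proj(c,o+q[0]*xs+q[1]*(np.sin(th)*ys+np.cos(th)*zs)))-uv
h=least_squares(lambda q:e(q,[313,191],.662),[.0,.033]).x; print("boss h",h)
im=cv2.imread("pics/w4.png").astype(int).mean(2)
for u in (170,220,270): print(u,[int(v) for v in im[212:270,u-3:u+4].mean(1)])
c["cam_to_world"]=np.load("w4.npy"); fit.cam=c["cam_to_world"][:3,3]
fit.D=[(200,218.9,239.3,261.8,263.3),(270,218.9,239.3,261.8,263.3)]
def r2(p):
    e=res(p); return np.r_[e[:4],e[6:]]
f=least_squares(r2,[.515,.13,.128,.2]); print(f.x,f.fun.round(2)); o,xs,ys,zs,A=model(f.x)
print("lean",least_squares(lambda q:e([q[0],h[1]],[316.7,270.5],q[1]),[.0,.25]).x)
E
```

```text
boss h [0.02098659 0.03032849]
170 [118, 115, 115, 116, 115, 114, 101, 106, 123, 136, 144, 147, 149, 152, 154, 153, 153, 151, 152, 154, 154, 154, 155, 157, 155, 155, 151, 134, 151, 150, 151, 150, 151, 151, 152, 150, 150, 151, 150, 151, 151, 151, 151, 151, 150, 150, 151, 150, 148, 116, 70, 79, 118, 118, 119, 118, 119, 118]
220 [116, 118, 117, 118, 117, 116, 103, 108, 126, 138, 148, 150, 153, 155, 156, 154, 154, 156, 156, 159, 160, 158, 158, 157, 157, 158, 155, 137, 151, 152, 151, 151, 152, 152, 152, 152, 152, 152, 152, 152, 152, 153, 151, 152, 152, 151, 151, 152, 150, 117, 73, 79, 118, 119, 117, 118, 118, 119]
270 [118, 118, 118, 117, 116, 117, 104, 111, 127, 142, 149, 152, 155, 158, 158, 157, 157, 160, 161, 164, 164, 162, 160, 159, 159, 159, 158, 139, 152, 152, 153, 152, 152, 152, 153, 153, 151, 152, 153, 152, 152, 152, 152, 152, 152, 152, 152, 151, 150, 117, 74, 80, 119, 118, 117, 118, 117, 116]
[0.52468858 0.1342385  0.12788724 0.2361743 ] [-0.23 -0.24  0.   -0.    0.23  0.25 -0.11]
lean [0.00416457 0.2044614 ]
```

Lean (0.20–0.25) and flat (≈0.235) agree. I'll re-grip centred with a backward twist and start tightening.

step_arm([
  {"offset": [0, 0, 0], "twist": 0},
  {"offset": [0, 0, 0], "twist": 0},
  {"offset": [0, 0, 0], "twist": 0},
  {"offset": [0.001, -0.001, 0], "twist": -8},
  {"offset": [0.002, -0.001, 0], "twist": -16},
  {"offset": [0.002, -0.001, 0], "twist": -24},
  {"offset": [0.002, -0.001, 0], "twist": -32},
  {"offset": [0.002, -0.001, 0], "twist": -40},
  {"offset": [0.002, -0.001, 0], "twist": -40},
], gripper=0.06)

```text
time: 7.1
eef_pos: [0.5384, -0.006, 0.1859]
tcp_rot: [-0.278, 0.96, 0.001, -0.0]
contact_force: [0.3, -1.2, -0.3]
opening: 0.701
finger_force: 0.0
```

step_arm([
  {"offset": [0, 0, 0], "twist": 0},
  {"offset": [0, 0, 0], "twist": 0},
  {"offset": [0, 0, 0], "twist": 0},
  {"offset": [0, 0, 0], "twist": 0},
  {"offset": [0, 0, 0], "twist": 0},
  {"offset": [0, 0, 0], "twist": 0},
], gripper=0.02, grip_force=30)

```text
time: 7.7
eef_pos: [0.5402, -0.0092, 0.1879]
tcp_rot: [-0.277, 0.961, -0.003, 0.001]
contact_force: [1.3, -8.4, 2.0]
opening: 0.39
finger_force: 29.6
```

```bash
python3 - <<'E'
from h import *
im=ctrl.read_camera("wrist"); cv2.imwrite("pics/w5.png",im)
s=ctrl.get_state(); print(s["eef_pos"],s["contact_force"],s["wrist_torque"],s["qpos"])
E
```

```text
[ 0.54021575 -0.00915509  0.1879426 ] [ 1.68928542 -7.75331046  2.30414838] [-1.09669385 -0.14116575 -0.19423025] [-0.2025739   0.03998205  1.95949765 -0.00546222  1.13720791 -2.33271115]
```

View pics/w5.png

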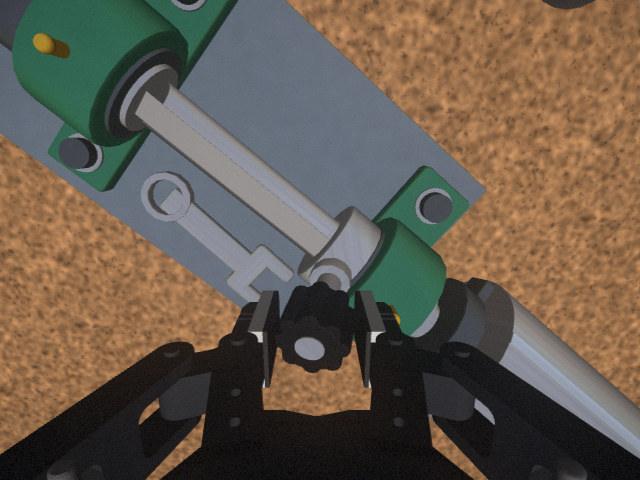

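The knob is held between the jaws with a sideways preload of about 8 N. I'll relieve that and twist while following the thread down.

step_arm([
  {"offset": [0, -0.003, 0], "twist": 0},
  {"offset": [0, -0.003, 0.0002], "twist": 7},
  {"offset": [0, -0.003, 0.0005], "twist": 14},
  {"offset": [0, -0.003, 0.0007], "twist": 21},
  {"offset": [0, -0.003, 0.0009], "twist": 28},
  {"offset": [0, -0.003, 0.0012], "twist": 35},
  {"offset": [0, -0.003, 0.0013], "twist": 40},
  {"offset": [0, -0.003, 0.0013], "twist": 40},
])

```text
time: 8.55
eef_pos: [0.5392, -0.008, 0.1845]
tcp_rot: [0.067, 0.998, 0.001, -0.002]
contact_force: [-2.9, 2.4, 0.7]
opening: 0.362
finger_force: 29.9
```

```bash
cat > st.py <<'E'
from h import *
s=ctrl.get_state(); print(s["eef_pos"].round(4),s["tcp_rot"].round(3),s["contact_force"].round(1),s["wrist_torque"].round(3),"q6",s["qpos"][5].round(3),"op",s["opening"].round(3))
E
python3 st.py
```

```text
Traceback (most recent call last):
  File "st.py", line 2, in <module>
    s=ctrl.get_state(); print(s["eef_pos"].round(4),s["tcp_rot"].round(3),s["contact_force"].round(1),s["wrist_torque"].round(3),"q6",s["qpos"][5].round(3),"op",s["opening"].round(3))
                                                                                                                                                                 ^^^^^^^^^^^^^^^^^^
AttributeError: 'float' object has no attribute 'round'
```

```bash
sed -i 's/s\["opening"\].round(3)/round(s["opening"],3)/' st.py; python3 st.py
```

```text
[ 0.5392 -0.008   0.1845] [ 0.067  0.998  0.001 -0.002] [-2.9  2.4  0.7] [0.292 0.714 0.062] q6 -1.641 op 0.362
```

step_arm([
  {"offset": [0, 0, 0.0002], "twist": 7},
  {"offset": [0, 0, 0.0005], "twist": 14},
  {"offset": [0, 0, 0.0007], "twist": 21},
  {"offset": [0, 0, 0.0009], "twist": 28},
  {"offset": [0, 0, 0.0012], "twist": 35},
  {"offset": [0, 0, 0.0012], "twist": 35},
])

```text
time: 9.15
eef_pos: [0.537, -0.0087, 0.1831]
tcp_rot: [0.362, 0.932, -0.003, -0.005]
contact_force: [-8.2, 3.3, 5.2]
opening: 0.363
finger_force: 51.1
```

```bash
python3 st.py
```

```text
[ 0.537  -0.0087  0.1831] [ 0.362  0.932 -0.003 -0.005] [-8.2  3.3  5.2] [-0.721  2.179  0.244] q6 -1.031 op 0.363
```

step_arm([
  {"offset": [0, 0, 0], "twist": 0},
  {"offset": [0, 0, 0], "twist": 0},
  {"offset": [0, 0, 0], "twist": 0},
  {"offset": [0, 0, 0], "twist": -8},
  {"offset": [0, 0, 0], "twist": -16},
  {"offset": [0, 0, 0], "twist": -24},
  {"offset": [0, 0, 0], "twist": -32},
  {"offset": [0, 0, 0], "twist": -35},
  {"offset": [0, 0, 0], "twist": -35},
], gripper=0.06)

```text
time: 10.05
eef_pos: [0.5408, -0.0092, 0.1841]
tcp_rot: [0.067, 0.998, 0.0, 0.0]
contact_force: [-1.1, 0.8, -0.4]
opening: 0.707
finger_force: 0.0
```

```bash
python3 st.py; python3 - <<'E'
from h import *
np.save("w6.npy",ctrl.calibration("wrist")["cam_to_world"]); im=ctrl.read_camera("wrist"); cv2.imwrite("pics/w6.png",im); crop(im,200,180,240,180,3.3,"pics/w6c.png")
E
```

```text
[ 0.5408 -0.0092  0.1841] [0.067 0.998 0.    0.   ] [-1.1  0.8 -0.4] [ 0.029  0.019 -0.017] q6 -1.641 op 0.707
```

View pics/w6c.png

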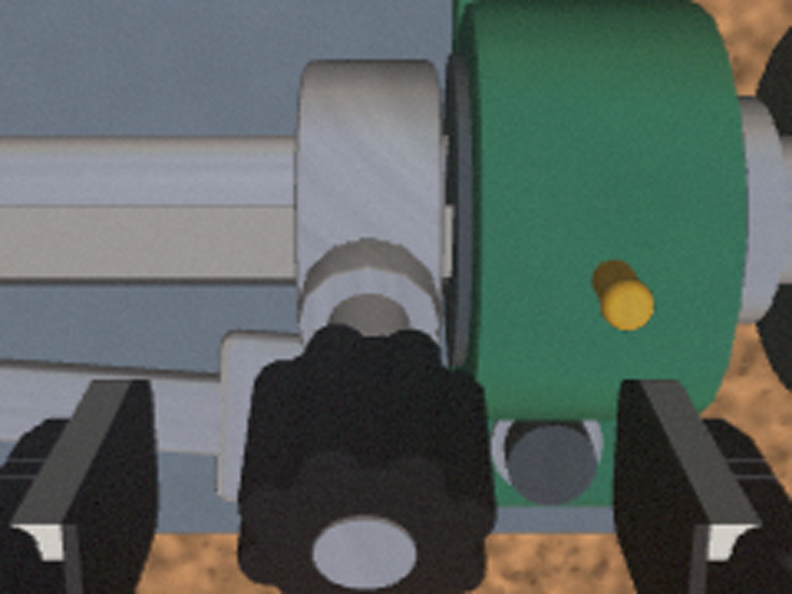

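The collar has crept off the bearing, with a visible gap at crop columns 440–453. I'll compute the lean and gap from the cap at crop (364,552).

```bash
python3 - <<'E'
import fit; from fit import *
c["cam_to_world"]=np.load("w6.npy"); fit.cam=c["cam_to_world"][:3,3]
im=cv2.imread("pics/w6.png").astype(int).mean(2)
print([int(v) for v in im[215:275,225:285].mean(1)])
row=lambda y:180+y/3.3
fit.D=[(230,row(138),row(206),row(277),row(283)),(280,row(138),row(206),row(277),row(283))]
f=least_squares(res,[.515,.13,.128,.2]); print(f.x,f.fun.round(2)); o,xs,ys,zs,A=model(f.x)
for L in (.0715,.0735):
  q=least_squares(lambda q: np.array(proj(c,o+q[0]*xs+L*(np.sin(q[1])*ys+np.cos(q[1])*zs)))-[200+364/3.3,180+552/3.3],[.01,.25]).x; print(L,"collar at",o+q[0]*xs,"lean",q[1])
q=least_squares(lambda q: np.array(proj(c,o+q[0]*xs+.0303*(np.sin(q[1])*ys+np.cos(q[1])*zs)))-[200+370/3.3,180+312/3.3],[.01,.25]).x; print("boss lean",q)
for h,u1,u2,v in ((.0104,452,440,230),):
  P=o+h*zs; a=[pt(*ray(c,200+u/3.3,180+v/3.3),P,xs) for u in (u1,)]; b=pt(*ray(c,200+441/3.3,180+200/3.3),o+.025*zs,xs); d=pt(*ray(c,200+297/3.3,180+200/3.3),o+.025*zs,xs); print("face",a,"collar edges",b,d)
E
```

```text
[117, 117, 117, 117, 117, 117, 104, 121, 135, 145, 149, 151, 155, 157, 155, 153, 155, 157, 160, 161, 159, 159, 157, 157, 157, 156, 155, 135, 150, 150, 150, 150, 151, 151, 150, 150, 150, 150, 150, 150, 150, 150, 150, 150, 150, 150, 150, 150, 148, 96, 70, 89, 116, 116, 116, 116, 116, 116, 116, 116]
[0.52482755 0.13572514 0.12754087 0.24920684] [-0.83 -0.82 -0.23 -0.23  0.64  0.63  0.45  0.45 -0.46]
0.0715 collar at [ 0.52366944 -0.00848033  0.12754087] lean 0.3087813173792367
0.0735 collar at [ 0.52367588 -0.00843317  0.12754087] lean 0.27643149577896364
boss lean [0.00821435 0.22522832]
face [np.float64(-0.004673570823937795)] collar edges -0.0022157029483723923 0.0189887981071623
```

step_arm([
  {"offset": [0, -0.0014, 0], "twist": 0},
  {"offset": [0, -0.0014, 0], "twist": 0},
  {"offset": [0, -0.0014, 0], "twist": 0},
  {"offset": [0, -0.0014, 0], "twist": 0},
  {"offset": [0, -0.0014, 0], "twist": 0},
  {"offset": [0, -0.0014, 0], "twist": 0},
], gripper=0.02, grip_force=30)

```text
time: 10.7
eef_pos: [0.5404, -0.0107, 0.1843]
tcp_rot: [0.067, 0.998, -0.0, 0.0]
contact_force: [-0.6, -1.0, 1.1]
opening: 0.367
finger_force: 30.0
```

step_arm([
  {"offset": [0, 0.001, 0], "twist": 0},
  {"offset": [0, 0.002, 0], "twist": 0},
  {"offset": [0, 0.003, 0], "twist": 0},
  {"offset": [0, 0.004, 0], "twist": 0},
  {"offset": [0, 0.004, 0], "twist": 0},
])

```text
time: 11.2
eef_pos: [0.5409, -0.0074, 0.1842]
tcp_rot: [0.067, 0.998, -0.001, 0.0]
contact_force: [-1.1, -5.1, 3.0]
opening: 0.366
finger_force: 30.3
```

```bash
python3 st.py
```

```text
[ 0.5409 -0.0074  0.1842] [ 0.067  0.998 -0.001  0.   ] [-1.1 -5.1  3. ] [-0.856  0.119 -0.038] q6 -1.636 op 0.366
```

step_arm([
  {"offset": [0, 0.001, 0], "twist": 0},
  {"offset": [0, 0.0015, 0], "twist": 0},
  {"offset": [0, 0.0015, 0], "twist": 0},
])

```text
time: 11.5
eef_pos: [0.5409, -0.0072, 0.1842]
tcp_rot: [0.067, 0.998, -0.003, -0.0]
contact_force: [-1.1, -9.4, 2.8]
opening: 0.359
finger_force: 30.4
```

```bash
python3 st.py
```

```text
[ 0.5409 -0.0072  0.1842] [ 0.067  0.998 -0.003 -0.   ] [-1.1 -9.4  2.8] [-1.435  0.253 -0.011] q6 -1.634 op 0.359
```

step_arm([
  {"offset": [0, 0, 0.0002], "twist": 5},
  {"offset": [0, 0, 0.0003], "twist": 10},
  {"offset": [0, 0, 0.0005], "twist": 15},
  {"offset": [0, 0, 0.0005], "twist": 15},
])

```text
time: 11.9
eef_pos: [0.5409, -0.0076, 0.1841]
tcp_rot: [0.196, 0.981, -0.004, 0.0]
contact_force: [-1.8, -6.6, 4.1]
opening: 0.358
finger_force: 31.8
```

```bash
python3 st.py
```

```text
[ 0.5409 -0.0076  0.1841] [ 0.196  0.981 -0.004  0.   ] [-1.8 -6.6  4.1] [-2.202  0.612  0.268] q6 -1.372 op 0.358
```

step_arm([
  {"offset": [0, 0, 0.0001], "twist": 5},
  {"offset": [0, 0, 0.0003], "twist": 10},
  {"offset": [0, 0, 0.0004], "twist": 15},
  {"offset": [0, 0, 0.0004], "twist": 15},
])

```text
time: 12.3
eef_pos: [0.5398, -0.0073, 0.1843]
tcp_rot: [0.321, 0.947, -0.004, -0.001]
contact_force: [-5.9, -7.5, 8.5]
opening: 0.363
finger_force: 44.5
```

```bash
python3 st.py
```

```text
[ 0.5398 -0.0073  0.1843] [ 0.321  0.947 -0.004 -0.001] [-5.9 -7.5  8.5] [-2.152  1.554  0.306] q6 -1.11 op 0.363
```

step_arm([
  {"offset": [0, 0, 0], "twist": 0},
  {"offset": [0, 0, 0], "twist": 0},
  {"offset": [0, 0, 0], "twist": 0},
  {"offset": [-0.001, -0.002, 0], "twist": -8},
  {"offset": [-0.001, -0.002, 0], "twist": -16},
  {"offset": [-0.001, -0.002, 0], "twist": -24},
  {"offset": [-0.001, -0.002, 0], "twist": -30},
  {"offset": [-0.001, -0.002, 0], "twist": -30},
  {"offset": [-0.001, -0.002, 0], "twist": -30},
], gripper=0.06)

```text
time: 13.2
eef_pos: [0.5404, -0.0068, 0.1827]
tcp_rot: [0.068, 0.998, 0.0, -0.0]
contact_force: [-0.1, 0.7, -0.5]
opening: 0.703
finger_force: 0.0
```

```bash
python3 st.py; python3 - <<'E'
from h import *
np.save("w7.npy",ctrl.calibration("wrist")["cam_to_world"]); im=ctrl.read_camera("wrist"); cv2.imwrite("pics/w7.png",im)
a=cv2.imread("pics/w6.png")
def f(i):
    i=i[220:360,235:395]; i=np.clip((i/255.)**.5*255*1.1,0,255).astype("uint8"); return cv2.resize(i,None,fx=2.48,fy=2.48,interpolation=cv2.INTER_CUBIC)
A=np.hstack([f(a),f(im)]); print(A.shape); cv2.imwrite("pics/cmp.png",A)
# boss/cap tracking: cap = bright blob inside dark knob
for i in (a,im):
    g=cv2.cvtColor(i,cv2.COLOR_BGR2GRAY)[325:370,285:340]; m=(g>110).astype("uint8"); n,l,s,ce=cv2.connectedComponentsWithStats(m); print([(tuple(ce[k].round(1)+[285,325]),s[k,4]) for k in range(1,n)])
E
```

```text
[ 0.5404 -0.0068  0.1827] [ 0.068  0.998  0.    -0.   ] [-0.1  0.7 -0.5] [ 0.014 -0.059 -0.008] q6 -1.636 op 0.703
(347, 794, 3)
[((np.float64(310.0), np.float64(347.3)), np.int32(513)), ((np.float64(296.0), np.float64(367.0)), np.int32(89)), ((np.float64(333.8), np.float64(365.4)), np.int32(87))]
[((np.float64(314.5), np.float64(347.1)), np.int32(532)), ((np.float64(292.1), np.float64(366.2)), np.int32(108)), ((np.float64(323.7), np.float64(368.1)), np.int32(36)), ((np.float64(336.6), np.float64(368.0)), np.int32(20))]
```

View pics/cmp.png

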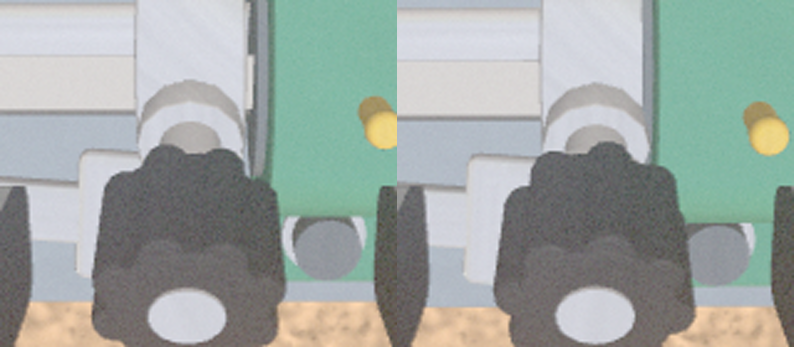

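The collar is now seated on the bearing in the right panel, the knob has turned, and the lean is unchanged. Next is another stroke with +y preload.

step_arm([
  {"offset": [0, -0.0014, -0.0008], "twist": -8},
  {"offset": [0, -0.0014, -0.0008], "twist": -15},
  {"offset": [0, -0.0014, -0.0008], "twist": -15},
])

```text
time: 13.55
eef_pos: [0.5404, -0.0085, 0.1838]
tcp_rot: [-0.063, 0.998, 0.0, -0.0]
contact_force: [0.1, -0.5, -0.2]
opening: 0.702
finger_force: 0.0
```

step_arm([
  {"offset": [0, 0, 0], "twist": 0},
  {"offset": [0, 0, 0], "twist": 0},
  {"offset": [0, 0, 0], "twist": 0},
  {"offset": [0, 0, 0], "twist": 0},
  {"offset": [0, 0, 0], "twist": 0},
  {"offset": [-0.0003, 0.001, 0], "twist": 0},
  {"offset": [-0.0006, 0.002, 0], "twist": 0},
  {"offset": [-0.0006, 0.002, 0], "twist": 0},
], gripper=0.02, grip_force=30)

```text
time: 14.35
eef_pos: [0.5405, -0.0073, 0.1841]
tcp_rot: [-0.064, 0.998, -0.001, -0.001]
contact_force: [-4.5, -2.7, 5.1]
opening: 0.37
finger_force: 30.1
```

```bash
python3 st.py
```

```text
[ 0.5405 -0.0073  0.1841] [-0.064  0.998 -0.001 -0.001] [-4.5 -2.7  5.1] [-0.335  0.681 -0.089] q6 -1.898 op 0.37
```

step_arm([
  {"offset": [0, 0, 0.0001], "twist": 5},
  {"offset": [0, 0, 0.0002], "twist": 10},
  {"offset": [0, 0, 0.0002], "twist": 15},
  {"offset": [0, 0, 0.0002], "twist": 15},
])

```text
time: 14.75
eef_pos: [0.541, -0.0076, 0.1842]
tcp_rot: [0.066, 0.998, -0.002, 0.0]
contact_force: [-3.2, -4.1, 4.3]
opening: 0.362
finger_force: 31.3
```

```bash
python3 st.py
```

```text
[ 0.541  -0.0076  0.1842] [ 0.066  0.998 -0.002  0.   ] [-3.2 -4.1  4.3] [-0.975  0.584  0.077] q6 -1.637 op 0.362
```

step_arm([
  {"offset": [0, 0, 0.0001], "twist": 5},
  {"offset": [0, 0, 0.0002], "twist": 10},
  {"offset": [0, 0, 0.0002], "twist": 15},
  {"offset": [0, 0, 0.0002], "twist": 15},
])

```text
time: 15.15
eef_pos: [0.5404, -0.0078, 0.1836]
tcp_rot: [0.195, 0.981, -0.002, -0.0]
contact_force: [-3.8, -4.6, 4.9]
opening: 0.365
finger_force: 33.2
```

```bash
cat >> st.py <<'E'
F=s["contact_force"];t=s["wrist_torque"]; n=np.array([.257,-.035,.966])
tc=t-np.cross([0,0,-.14],F); print("at knob",tc.round(3),"screw",round(tc@n,3))
E
python3 st.py
```

```text
[ 0.5404 -0.0078  0.1836] [ 0.195  0.981 -0.002 -0.   ] [-3.8 -4.6  4.9] [-1.479  0.95   0.292] q6 -1.377 op 0.365
at knob [-0.835  0.418  0.292] screw 0.053
```

step_arm([
  {"offset": [0, 0, 0.0001], "twist": 5},
  {"offset": [0, 0, 0.0002], "twist": 10},
  {"offset": [0, 0, 0.0002], "twist": 10},
])

```text
time: 15.45
eef_pos: [0.5399, -0.0079, 0.1839]
tcp_rot: [0.279, 0.96, -0.003, -0.001]
contact_force: [-5.1, -4.6, 5.9]
opening: 0.364
finger_force: 37.5
```

```bash
python3 st.py
```

```text
[ 0.5399 -0.0079  0.1839] [ 0.279  0.96  -0.003 -0.001] [-5.1 -4.6  5.9] [-1.653  1.521  0.4  ] q6 -1.204 op 0.364
at knob [-1.009  0.811  0.4  ] screw 0.098
```

step_arm([
  {"offset": [0, 0, 0], "twist": 0},
  {"offset": [0, 0, 0], "twist": 0},
  {"offset": [0, 0, 0], "twist": 0},
  {"offset": [0.0006, -0.002, -0.001], "twist": -8},
  {"offset": [0.0006, -0.002, -0.001], "twist": -16},
  {"offset": [0.0006, -0.002, -0.001], "twist": -24},
  {"offset": [0.0006, -0.002, -0.001], "twist": -30},
  {"offset": [0.0006, -0.002, -0.001], "twist": -30},
], gripper=0.06)

```text
time: 16.25
eef_pos: [0.5392, -0.0076, 0.1839]
tcp_rot: [0.023, 1.0, 0.0, 0.0]
contact_force: [0.5, -0.1, -0.1]
opening: 0.705
finger_force: 0.0
```

```bash
python3 st.py;  python3 - <<'E'
import fit; from fit import *
def lean(M,im,L,u=None):
    c["cam_to_world"]=M
    g=cv2.cvtColor(im,cv2.COLOR_BGR2GRAY)[325:362,285:340]; m=(g>110).astype("uint8"); n,l,s,ce=cv2.connectedComponentsWithStats(m); k=1+np.argmax(s[1:,4]); uv=ce[k]+[285,325]
    o=np.array([.52465,0,.1278]); yaw=.134; xs=np.array([-np.sin(yaw),-np.cos(yaw),0]); ys=np.array([np.cos(yaw),-np.sin(yaw),0]); zs=np.array([0,0,1.])
    q=least_squares(lambda q: np.array(proj(c,o+q[0]*xs+L*(np.sin(q[1])*ys+np.cos(q[1])*zs)))-uv,[.01,.25]).x
    print(uv,s[k,4],"s %.4f lean %.3f"%tuple(q))
M=ctrl.calibration("wrist")["cam_to_world"]; im=ctrl.read_camera("wrist"); cv2.imwrite("pics/w8.png",im)
lean(np.load("w6.npy"),cv2.imread("pics/w6.png"),.0715); lean(np.load("w7.npy"),cv2.imread("pics/w7.png"),.0708); lean(M,im,.0707)
E
```

```text
[ 0.5392 -0.0076  0.1839] [0.023 1.    0.    0.   ] [ 0.5 -0.1 -0.1] [-0.029  0.009  0.011] q6 -1.727 op 0.705
at knob [-0.011  0.085  0.011] screw 0.005
[309.98830409 347.34307992] 513 s 0.0087 lean 0.309
[314.45112782 347.06766917] 532 s 0.0046 lean 0.291
[315.93984962 346.4962406 ] 532 s 0.0045 lean 0.280
```

step_arm([
  {"offset": [0, 0, 0], "twist": 0},
  {"offset": [0, 0, 0], "twist": 0},
  {"offset": [0, 0, 0], "twist": 0},
  {"offset": [0, 0, 0], "twist": 0},
  {"offset": [0, 0, 0], "twist": 0},
  {"offset": [0, 0, 0], "twist": 0},
], gripper=0.02, grip_force=30)

```text
time: 16.9
eef_pos: [0.5392, -0.0076, 0.1844]
tcp_rot: [0.024, 1.0, 0.0, 0.0]
contact_force: [-0.4, 1.9, 1.3]
opening: 0.362
finger_force: 30.3
```

```bash
python3 st.py
```

```text
[ 0.5392 -0.0076  0.1844] [0.024 1.    0.    0.   ] [-0.4  1.9  1.3] [ 0.424  0.043 -0.07 ] q6 -1.727 op 0.362
at knob [ 0.162 -0.011 -0.07 ] screw -0.025
```

step_arm([
  {"offset": [0, 0, 0], "twist": 4},
  {"offset": [0, 0, 0], "twist": 8},
  {"offset": [0, 0, 0], "twist": 8},
])

```text
time: 17.2
eef_pos: [0.5391, -0.008, 0.1844]
tcp_rot: [0.092, 0.996, -0.001, -0.0]
contact_force: [-0.3, 2.0, 1.1]
opening: 0.36
finger_force: 29.7
```

```bash
python3 st.py
```

```text
[ 0.5391 -0.008   0.1844] [ 0.092  0.996 -0.001 -0.   ] [-0.3  2.   1.1] [-0.077  0.199  0.116] q6 -1.588 op 0.36
at knob [-0.354  0.152  0.116] screw 0.016
```

step_arm([
  {"offset": [0, 0, 0], "twist": 4},
  {"offset": [0, 0, 0], "twist": 8},
  {"offset": [0, 0, 0], "twist": 8},
])

```text
time: 17.5
eef_pos: [0.5387, -0.0081, 0.1842]
tcp_rot: [0.161, 0.987, -0.001, -0.001]
contact_force: [-2.0, 1.3, 1.1]
opening: 0.365
finger_force: 31.6
```

```bash
python3 st.py
```

```text
[ 0.5387 -0.0081  0.1842] [ 0.161  0.987 -0.001 -0.001] [-2.   1.3  1.1] [-0.456  0.499  0.316] q6 -1.45 op 0.365
at knob [-0.642  0.217  0.316] screw 0.132
```

step_arm([
  {"offset": [0, 0, 0.0001], "twist": 4},
  {"offset": [0, 0, 0.0002], "twist": 8},
  {"offset": [0, 0, 0.0002], "twist": 8},
])

```text
time: 17.8
eef_pos: [0.5382, -0.0081, 0.1839]
tcp_rot: [0.229, 0.973, -0.001, -0.001]
contact_force: [-3.3, 1.8, 2.3]
opening: 0.362
finger_force: 34.5
```

```bash
python3 st.py
```

```text
[ 0.5382 -0.0081  0.1839] [ 0.229  0.973 -0.001 -0.001] [-3.3  1.8  2.3] [-0.623  0.941  0.354] q6 -1.311 op 0.362
at knob [-0.872  0.473  0.354] screw 0.101
```

step_arm([
  {"offset": [0, 0, 0.0001], "twist": 4},
  {"offset": [0, 0, 0.0002], "twist": 8},
  {"offset": [0, 0, 0.0002], "twist": 8},
])

```text
time: 18.1
eef_pos: [0.538, -0.0082, 0.1841]
tcp_rot: [0.296, 0.955, -0.001, -0.002]
contact_force: [-5.9, 1.0, 5.3]
opening: 0.364
finger_force: 38.9
```

```bash
python3 st.py
```

```text
[ 0.538  -0.0082  0.1841] [ 0.296  0.955 -0.001 -0.002] [-5.9  1.   5.3] [-0.746  1.356  0.44 ] q6 -1.171 op 0.364
at knob [-0.889  0.532  0.44 ] screw 0.178
```

step_arm([
  {"offset": [0, 0, 0], "twist": 0},
  {"offset": [0, 0, 0], "twist": 0},
  {"offset": [0, 0, 0], "twist": 0},
  {"offset": [0, 0, -0.0006], "twist": -8},
  {"offset": [0, 0, -0.0006], "twist": -16},
  {"offset": [0, 0, -0.0006], "twist": -24},
  {"offset": [0, 0, -0.0006], "twist": -30},
  {"offset": [0, 0, -0.0006], "twist": -30},
], gripper=0.06)

```text
time: 18.9
eef_pos: [0.5394, -0.0081, 0.1844]
tcp_rot: [0.041, 0.999, 0.0, 0.0]
contact_force: [0.8, 0.4, -0.5]
opening: 0.702
finger_force: 0.0
```

step_arm([
  {"offset": [0, 0, 0], "twist": 0},
  {"offset": [0, 0, 0], "twist": 0},
  {"offset": [0, 0, 0], "twist": 0},
  {"offset": [0, 0, 0], "twist": 0},
  {"offset": [0, 0, 0], "twist": 0},
  {"offset": [0, 0, 0], "twist": 0},
], gripper=0.02)

```text
time: 19.5
eef_pos: [0.5393, -0.0078, 0.1847]
tcp_rot: [0.041, 0.999, 0.0, 0.0]
contact_force: [-0.2, 1.2, 1.2]
opening: 0.358
finger_force: 30.5
```

```bash
python3 st.py
```

```text
[ 0.5393 -0.0078  0.1847] [0.041 0.999 0.    0.   ] [-0.2  1.2  1.2] [0.28  0.013 0.014] q6 -1.692 op 0.358
at knob [ 0.111 -0.021  0.014] screw 0.043
```

step_arm([
  {"offset": [0, 0, 0], "twist": 4},
  {"offset": [0, 0, 0], "twist": 8},
  {"offset": [0, 0, 0], "twist": 8},
])

```text
time: 19.8
eef_pos: [0.5392, -0.008, 0.1846]
tcp_rot: [0.11, 0.994, -0.001, 0.0]
contact_force: [-0.9, 1.2, 1.1]
opening: 0.362
finger_force: 30.3
```

```bash
python3 st.py
```

```text
[ 0.5392 -0.008   0.1846] [ 0.11   0.994 -0.001  0.   ] [-0.9  1.2  1.1] [-0.203  0.094  0.172] q6 -1.553 op 0.362
at knob [-0.368 -0.038  0.172] screw 0.073
```

step_arm([
  {"offset": [0, 0, 0], "twist": 4},
  {"offset": [0, 0, 0], "twist": 8},
  {"offset": [0, 0, 0], "twist": 8},
])

```text
time: 20.1
eef_pos: [0.5389, -0.0082, 0.1846]
tcp_rot: [0.178, 0.984, -0.001, -0.0]
contact_force: [-1.0, 1.1, 2.4]
opening: 0.364
finger_force: 31.4
```

```bash
python3 st.py
```

```text
[ 0.5389 -0.0082  0.1846] [ 0.178  0.984 -0.001 -0.   ] [-1.   1.1  2.4] [-0.635  0.352  0.298] q6 -1.415 op 0.364
at knob [-0.782  0.212  0.298] screw 0.079
```

step_arm([
  {"offset": [0, 0, 0], "twist": 0},
  {"offset": [0, 0, 0], "twist": 0},
  {"offset": [0, 0, 0], "twist": 0},
  {"offset": [0, 0, 0], "twist": -8},
  {"offset": [0, 0, 0], "twist": -13},
  {"offset": [0, 0, 0], "twist": -13},
  {"offset": [0, 0, 0], "twist": -13},
], gripper=0.06)

```text
time: 20.8
eef_pos: [0.5392, -0.008, 0.1844]
tcp_rot: [0.068, 0.998, 0.0, -0.0]
contact_force: [-0.0, -0.1, -0.0]
opening: 0.702
finger_force: 0.0
```

```bash
cat > rot.py <<'E'
from fit import *
o=np.array([.52465,0,.1278]); yaw=.134; xs=np.array([-np.sin(yaw),-np.cos(yaw),0]); ys=np.array([np.cos(yaw),-np.sin(yaw),0]); zs=np.array([0,0,1.])
def unwrap(M,im,L):
    c["cam_to_world"]=M
    g=cv2.cvtColor(im,cv2.COLOR_BGR2GRAY); s=g[325:362,285:340]; n,l,st,ce=cv2.connectedComponentsWithStats((s>110).astype("uint8")); uv=ce[1+np.argmax(st[1:,4])]+[285,325]
    q=least_squares(lambda q: np.array(proj(c,o+q[0]*xs+L*(np.sin(q[1])*ys+np.cos(q[1])*zs)))-uv,[.01,.25]).x
    n=np.sin(q[1])*ys+np.cos(q[1])*zs; e2=np.cos(q[1])*ys-np.sin(q[1])*zs; C=o+q[0]*xs+L*n
    ph=np.radians(np.arange(0,360,2)); rr=np.arange(.0125,.0175,.00025)
    P=np.array([[proj(c,C+r*(np.cos(p)*xs+np.sin(p)*e2)) for p in ph] for r in rr]).astype(np.float32)
    a=cv2.remap(g,P[...,0],P[...,1],cv2.INTER_CUBIC).astype(float); print("lean %.3f s %.4f"%(q[1],q[0])); return a
if __name__=="__main__":
    M=ctrl.calibration("wrist")["cam_to_world"]; im=ctrl.read_camera("wrist"); cv2.imwrite("pics/w9.png",im); np.save("w9.npy",M)
    for k in (6,7,9):
        a=unwrap(np.load(f"w{k}.npy"),cv2.imread(f"pics/w{k}.png"),.0708); ph=np.arange(0,360,2)
        # harmonic content of the mean intensity in rim band, near side toward camera excluded edges
        m=a[2:10].clip(0,90).mean(0); m=m-cv2.blur(m[None],(31,1))[0]
        print(k,{h:(round(abs(z),2),round(np.degrees(np.angle(z))/h,1)) for h in (6,7,8,9,10) for z in [(m*np.exp(-1j*h*np.radians(ph))).mean()]})
E
python3 rot.py; python3 st.py
```

```text
lean 0.321 s 0.0087
6 {6: (np.float64(3.16), np.float64(-23.7)), 7: (np.float64(6.01), np.float64(18.8)), 8: (np.float64(4.06), np.float64(4.3)), 9: (np.float64(0.68), np.float64(-7.4)), 10: (np.float64(1.44), np.float64(2.5))}
lean 0.291 s 0.0046
7 {6: (np.float64(3.1), np.float64(13.8)), 7: (np.float64(5.87), np.float64(-0.5)), 8: (np.float64(2.81), np.float64(-11.0)), 9: (np.float64(0.48), np.float64(9.1)), 10: (np.float64(1.65), np.float64(-7.1))}
lean 0.258 s 0.0046
9 {6: (np.float64(2.14), np.float64(-20.1)), 7: (np.float64(5.64), np.float64(22.5)), 8: (np.float64(3.48), np.float64(7.0)), 9: (np.float64(0.1), np.float64(8.3)), 10: (np.float64(2.15), np.float64(4.8))}
[ 0.5392 -0.008   0.1844] [ 0.068  0.998  0.    -0.   ] [ 0.2  0.6 -0.2] [ 0.02  -0.016  0.059] q6 -1.638 op 0.703
at knob [-0.06   0.012  0.059] screw 0.041
```

```bash
python3 - <<'E'
import rot; from rot import *
ph=np.arange(0,360,2)
for k,L,w in ((1,.0738,(240,268,295,330)),(4,.0738,(320,375,285,345))):
    c["cam_to_world"]=np.load(f"w{k}.npy"); im=cv2.imread(f"pics/w{k}.png"); g=cv2.cvtColor(im,cv2.COLOR_BGR2GRAY)
    s=g[w[0]:w[1],w[2]:w[3]]; n,l,st,ce=cv2.connectedComponentsWithStats((s>110).astype("uint8")); i=1+np.argmax(st[1:,4]); uv=ce[i]+[w[2],w[0]]; print(uv,st[i,4])
    q=least_squares(lambda q: np.array(proj(c,o+q[0]*xs+L*(np.sin(q[1])*ys+np.cos(q[1])*zs)))-uv,[.02,.5]).x
    n=np.sin(q[1])*ys+np.cos(q[1])*zs; e2=np.cos(q[1])*ys-np.sin(q[1])*zs; C=o+q[0]*xs+L*n
    P=np.array([[proj(c,C+r*(np.cos(p)*xs+np.sin(p)*e2)) for p in np.radians(ph)] for r in np.arange(.013,.015,.00025)]).astype(np.float32)
    m=cv2.remap(g,P[...,0],P[...,1],cv2.INTER_CUBIC).astype(float).clip(0,90).mean(0); m=m-cv2.blur(m[None],(31,1))[0]
    print(k,"lean",q[1],{h:(round(abs(z),2),round(np.degrees(np.angle(z))/h,1)) for h in (6,7,8) for z in [(m*np.exp(-1j*h*np.radians(ph))).mean()]})
E
```

```text
[310.61660079 252.90909091] 253
1 lean 0.6555143795447541 {6: (np.float64(2.88), np.float64(11.6)), 7: (np.float64(4.98), np.float64(-4.1)), 8: (np.float64(2.93), np.float64(-16.6))}
[315.44979079 351.10669456] 478
4 lean 0.33771025739167965 {6: (np.float64(2.75), np.float64(12.0)), 7: (np.float64(4.55), np.float64(-4.4)), 8: (np.float64(2.06), np.float64(-17.1))}
```

```bash
python3 - <<'E'
from rot import *
s=ctrl.get_state(); T=lambda p,q: np.block([[R.from_quat(q).as_matrix(),np.array(p)[:,None]],[np.zeros((1,3)),1]])
X=np.linalg.inv(T(s["eef_pos"],s["tcp_rot"]))@ctrl.calibration("wrist")["cam_to_world"]
M8=T([.5392,-.0076,.1839],[.023,.99974,0,0])@X; ph=np.arange(0,360,2)
for k,M in ((7,np.load("w7.npy")),(8,M8),(9,np.load("w9.npy"))):
    for L in (.0698,.0713):
        m=unwrap(M,cv2.imread(f"pics/w{k}.png"),L)[2:10].clip(0,90).mean(0); m=m-cv2.blur(m[None],(31,1))[0]; z=(m*np.exp(-7j*np.radians(ph))).mean(); print(k,L,abs(z).round(2),(np.degrees(np.angle(z))/7).round(1))
E
```

```text
lean 0.307 s 0.0046
7 0.0698 6.91 -0.6
lean 0.282 s 0.0046
7 0.0713 5.35 -0.5
lean 0.294 s 0.0045
8 0.0698 6.83 22.1
lean 0.270 s 0.0046
8 0.0713 5.44 22.5
lean 0.274 s 0.0046
9 0.0698 6.49 22.2
lean 0.251 s 0.0046
9 0.0713 5.21 22.7
```

Flute tracking shows the knob turned about 130° in total. It then springs back to the same angle after further hand-tight strokes, so it is bearing on the flat at its locking equilibrium. I'll retreat and hand in.

step_arm([
  {"offset": [0, 0, -0.02], "twist": 0},
  {"offset": [0, 0, -0.05], "twist": 0},
  {"offset": [0, 0, -0.08], "twist": 0},
  {"offset": [0, 0, -0.08], "twist": 0},
  {"offset": [0, 0, -0.08], "twist": 0},
  {"offset": [0, 0, -0.08], "twist": 0},
], gripper=0.075)

```text
time: 21.45
eef_pos: [0.5384, -0.0078, 0.2629]
tcp_rot: [0.067, 0.998, 0.0, -0.001]
contact_force: [0.2, 0.4, -0.1]
opening: 0.879
finger_force: 0.0
```

```bash
python3 st.py; python3 -c "
from plant import ctrl
print(ctrl.sign_off())"
```

```text
[ 0.5384 -0.0078  0.2629] [ 0.067  0.998  0.    -0.001] [ 0.2  0.4 -0.1] [ 0.054 -0.031  0.016] q6 -1.639 op 0.879
at knob [ 0.002 -0.006  0.016] screw 0.016
the job is handed in; nothing more can be done
None
```

I handed the job in at about 21 s, but no verdict came back: the collar sits against the bearing, its thumb screw is over the flat to within the few hundredths of a rad I could measure, the gripper is clear, and tightness is inferred from the knob springing back to the same angle because my torque estimate was noisy (0.18–0.33 N m at its peak).

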